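# Lock the keyhole-footed cradle onto the bench stud

## Task

Get the bench board ready to hold an instrument: take the cradle whose metal foot has the big keyhole slot, slip the wide end of the keyhole down over the headed stud until the foot lies flat on the board, then slide the cradle until the stud is fully home in the narrow closed end of the slot, locked under the stud's head. Let go of it there, and leave the other cradle and the standing bell joint where they are.

Things in the scene. Friction and masses are not known exactly. Their poses are not given: they have to be found in the camera images.
- cradle: Loose cradle to mount, 0.2-0.3 kg, flat on the bench: aluminium foot 140 (x) x 84 (y) x 6 mm with a black V-block on its -x end. Origin: centre of the foot's underside, z up. Block 36 (x) x 46 (y) mm centred at x=-45, y=0, solid from z=6 to 40, cheeks to z=54 with a groove along x; grip it across its 46 mm (closing along y), fingertips just above the foot. Any yaw will do for mounting.
- keyhole (a point): Centre of the keyhole's wide end, at the foot's underside: x=+40, y=0 in the cradle's frame, same axes. Cut right through: round, 46 mm across, tapering towards -x to a 16 mm slot that ends, closed, 52 mm from this point. The stud stands here as the foot goes over it, and at x=-47 from here when fully home: the cradle slides 47 mm along its own +x.
- stud (a point): Where the steel stud leaves the top of the fixed dark wooden board (220 x 200 x 18 mm, top 18 mm above the bench; stud at its centre, upright). Axes are the board's, z up. Shank 10 mm diameter, round head 26 mm diameter; head's underside 11 mm and top 20 mm above this point, so the 6 mm foot slides freely beneath it. Immovable.
- plain_cradle: Bystander, loose: same foot size (140 x 84 x 6 mm) and black V-block as the other cradle, but the foot has only two small 12 mm round holes, which cannot take the stud. Origin and axes as for the other. The two cradles may be in either place. Leave it.
- bell_joint: Bystander, loose: black bell joint of a woodwind instrument standing on its flare, 160 mm tall, 90 mm diameter at the foot, 50 mm at the top. Origin: centre of its underside, z up. Leave it standing.

How it is judged:
By the outcome, as a careful person would: the job done as asked, in the order asked, and still so for the second after the job is handed in, with the robot touching nothing.
It also fails if it takes over 38 s, if anything falls off the work surface, if the arm or the gripper's body presses on something with over 40 N, if the wrist force passes 120 N, or if a joint passes its speed limit or range.

## Robot

A 6-joint arm with a two-finger parallel gripper is mounted at the origin on the work surface. World frame = base frame: x ahead of the robot, y to its left, z up, the work surface at z = 0. Lengths are in mm, angles in rad, forces in N, time in s.
With the tool pointing down it reaches from about 350 to 775 mm from the base axis. Payload 7.3 kg.
Tool frame: the origin (TCP) lies on the mounting face of the last link; the fingertips stand 178 mm ahead of it and the grasp point (between the pads) lies 159 mm ahead of it; z points along the fingers, y is the line along which they close (so a half turn about z gives the same grasp; the last joint's range is limited). The gripper opens to 92 mm and grips with 3 to 60 N. Pads are 19 mm wide; open, the fingers measure 130 mm over their backs; the gripper's body (75 mm by 190 mm) begins 47 mm behind the grasp point.
Start: joints at [-1.496, 0.342, 1.524, -0, 1.275, -0.146], TCP at [115, -512.253, 404.741] pointing down, gripper open.
Joint ranges: [-2.53, 2.53], [-0.77, 2.02], [0.04, 2.7], [-1, 4.14], [0.28, 2.66], [-3.11, 3.11]. Speed limits (rad/s): [2.57, 2.57, 3.14, 3.14, 3.14, 3.14].

## Interface

Orientations are given as [roll, pitch, yaw] about the fixed x, y, z axes, in that order (R = Rz(yaw) Ry(pitch) Rx(roll)).
In Python, from plant import bot, capture gives the robot as it stands (bot), with the cameras as plain functions.
- The arm moves only by the tool shift_gripper, called after "Request:" as name(argument=value, ...), one argument or row to a line, values as JSON. Schema: {"type":"object","properties":{"increments":{"type":"array","items":{"type":"object","properties":{"aperture":{"type":"number"},"tx":{"type":"number"},"ty":{"type":"number"},"tz":{"type":"number"},"spin":{"type":"number"}},"additionalProperties":false,"required":["aperture"]},"minItems":1,"maxItems":5},"only":{"type":"string"},"quiet":{"type":"boolean"},"lines":{"type":"string"}},"required":["increments"],"additionalProperties":false}. increments is a list of rows, 1 to 5 of them, each an object with the fields aperture (the finger opening in mm), tx, ty, tz (the shift in parts of the range, where 1.0 means 60 cm), spin (a turn about the tool's z in shares of 2 rad (1.0 is 2 rad)); a field left out counts as zero (the opening has to be given); each row is the pose to reach, as a shift and turn from the pose commanded when the call began, along the tool's axes at that moment; what a row does not reach only later rows make up. A row lasts 1/8 s, in which the tool goes at most 62.5 mm and 0.188 rad, less where a joint would pass 70% of its speed; a pose out of reach is approached as far as the arm can. The fingers move at their own pace and stop on an object; the grip force is fixed at half the most. Time passes only in rows, so rows that do not move let the fingers close. The tool returns the time, the measured TCP pose, the force, the opening and the grip force at its end. only (a regular expression) keeps the lines of the reply that match it, lines (a string "A,B") keeps lines A to B, and quiet returns only ok. Input that does not fit is refused with a message, and nothing moves.
- bot.get_obs(): the state, without advancing time (a new reading comes with each control period).
- capture(name): name is "side" or "top"; returns a dict with "color" (400x640x3 uint8, red, green, blue), "K" (3x3 intrinsics, pixels), "k1" (the pictures are not rectified: a ray, as slopes to the right and down, at radius r is drawn at 1 + k1 r^2 times it, then the intrinsics apply), "R" (3x3) and "t" (3): a world point X has camera coordinates R X + t. Camera axes: x right, y down, z forward; pixel columns grow to the right and rows downward; lengths in mm; the calibration is good to about 2 mm. A picture is of the moment at which its call begins. There is no depth.
- bot.close_job(): hands the job in; it is judged then, once.
The state is a dict: "time": time; "joint_positions": joint angles; "dq": joint speeds; "tau": joint torques, N m; "tool_pos": TCP position; "tcp_rot": TCP orientation; "contact_force": force on the tool from outside, world axes, zero at the start; "moment": the same for the moment, N m; "grip_width": finger opening in mm; "finger_force": force on a finger pad.
Only numpy, scipy, OpenCV 4.12 (cv2) and the standard library are available. Lean on these libraries where they do the work, as an engineer would, in place of code of your own. Each camera call takes 0.05 s, during which the arm holds its last target. There are 200 camera calls.

## Working session

There is one attempt and no reset: what is moved stays moved. The work goes in short steps, Python scripts to look and compute and a tool call to move; the robot and the scene stay as the last step left them, time stands still between calls to the robot, and variables do not carry over. Pictures are saved under pics/ and viewed, at most 10 in all, crops included, and the job is handed in when it is done.

```bash
ls; mkdir -p pics
```

Run:
```python
from plant import bot, capture
import cv2
for n in("side","top"):
    c=capture(n); cv2.imwrite(f"pics/{n}0.png",c["color"][:,:,::-1]); print(n,c["K"].tolist(),c["k1"],c["R"].round(4).tolist(),c["t"])
o=bot.get_obs();print(o["time"],o["tool_pos"],o["tcp_rot"],o["grip_width"])
```

```text
pics
plant.py
side [[473.740879122111, 0.0, 320.3571238540677], [0.0, 473.740879122111, 203.07458332399398], [0.0, 0.0, 1.0]] -0.04358111169595771 [[0.9635, -0.2677, -0.0081], [-0.1972, -0.6886, -0.6978], [0.1813, 0.6739, -0.7162]] [-605.00216263  126.75153227  884.5635773 ]
top [[402.01504357433214, 0.0, 319.33286422571507], [0.0, 402.01504357433214, 199.36502144480122], [0.0, 0.0, 1.0]] -0.0993467686115871 [[0.0252, -0.9995, -0.0188], [-0.9978, -0.024, -0.0618], [0.0614, 0.0203, -0.9979]] [-38.70434359 627.63299183 996.60397083]
0.1 [ 114.97980253 -512.12640831  404.12406564] [-3.14022501e+00 -1.59257662e-04  2.20781943e-01] 91.83855436638558
```

View pics/side0.png

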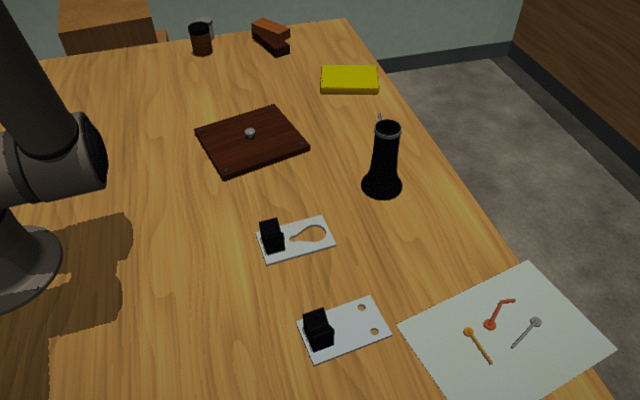

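View pics/top0.png

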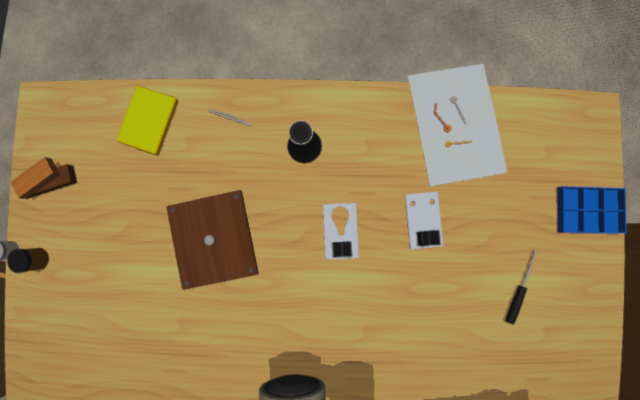

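The side view shows the keyhole cradle at about (295,238) and the plain one at (345,330), with the board's stud at (250,132) and the bell at (385,160). In the top view the keyhole cradle is at (340,230), with its block towards the robot and the wide hole end at (340,215). The stud is at (209,240) and the bell at (303,143).

Create h.py:
```python
import numpy as np, cv2
from plant import bot, capture
def und(c,uv):
    return cv2.undistortPoints(np.float64(uv).reshape(-1,1,2),c["K"],np.array([c["k1"],0,0,0,0.])).reshape(-1,2)
def cast(c,uv,z):
    n=und(c,uv); d=np.c_[n,np.ones(len(n))]@c["R"]; o=-c["R"].T@c["t"]
    return o+d*((z-o[2])/d[:,2])[:,None]
def proj(c,X):
    return cv2.projectPoints(np.float64(X).reshape(-1,1,3),cv2.Rodrigues(c["R"])[0],c["t"],c["K"],np.array([c["k1"],0,0,0,0.]))[0].reshape(-1,2)
def biggest(m):
    return max(cv2.findContours(m.astype(np.uint8),cv2.RETR_EXTERNAL,cv2.CHAIN_APPROX_NONE)[0],key=cv2.contourArea)
def roi(m,b):
    r=np.zeros_like(m); x0,y0,x1,y1=b; r[y0:y1,x0:x1]=m[y0:y1,x0:x1]; return r
def rect(P): # world rectangle of xy points
    (c,s,a)=cv2.minAreaRect(np.float32(P[:,:2])); return np.round(c,1),np.round(s,1),round(a,2)
def pale(i): return (i.min(2)>110)&(i.max(2).astype(int)-i.min(2)<45)
def wood(i): return (i[:,:,0].astype(int)-i[:,:,2]>50)
```

Run:
```python
from h import *
B={"top":dict(foot=(315,195,365,267),board=(160,185,262,295),hole=(326,204,354,238),stud=(200,231,218,249)),
 "side":dict(foot=(250,210,340,268),board=(190,100,315,182),hole=(285,221,330,247),stud=(240,122,260,142))}
for n in B:
    c=capture(n);i=c["color"];b=B[n]
    f=roi(pale(i)|(i.max(2)<45),b["foot"]); P=cast(c,biggest(f),6); print(n,"foot",*rect(P))
    q=cv2.boxPoints(cv2.minAreaRect(biggest(f)));
    h=roi(wood(i),b["hole"]); k=biggest(h);P=cast(c,k,6);print(" hole",*rect(P),cv2.contourArea(k))
    g=i.astype(int); bd=roi((g[:,:,0]<115)&(g[:,:,0]>g[:,:,2]),b["board"]);P=cast(c,biggest(bd),18);print(" board",*rect(P))
    s=roi((i.min(2)>90),b["stud"]);k=biggest(s);(u,r)=cv2.minEnclosingCircle(k);print(" stud px",u,r,cast(c,[u],38).round(1),cast(c,[u],36).round(1))
```

```text
top foot [550.7 -78.4] [140.7  85.1] 4.31
 hole [578.6 -72.3] [42.7 68.9] 74.87 286.0
 board [519.3 248.6] [218.6 201.9] 13.73
 stud px (208.6525421142578, 239.7203369140625) 4.908992290496826 [[519.6 250.3  38. ]] [[519.5 250.9  36. ]]
side foot [553.3 -68.3] [139.8 107. ] 4.22
 hole [580.3 -84.3] [66.8 38.8] 21.26 312.0
 board [522.1 238.4] [224.9 219.4] 13.48
 stud px (249.5, 131.0) 4.609872341156006 [[522.2 243.   38. ]] [[522.5 245.7  36. ]]
```

Add to h.py:
```python
def cradle(o,yaw,z,pts): 
    c,s=np.cos(yaw),np.sin(yaw); p=np.array(pts,float); return np.c_[o[0]+c*p[:,0]-s*p[:,1],o[1]+s*p[:,0]+c*p[:,1],z+p[:,2]]
def tool(target,turn_to=None):
    "shift in tool axes from commanded pose (pointing down) for a grasp point target in world"
    o=bot.get_obs(); y=o["tcp_rot"][2]; d=np.array(target)+[0,0,159]-o["tool_pos"]
    c,s=np.cos(y),np.sin(y); return np.round([c*d[0]+s*d[1],s*d[0]-c*d[1],-d[2]],1), None if turn_to is None else round(y-turn_to,3)
```

Run:
```python
from h import *
F=cradle([550.7,-78.4],.0752,0,[[70,42,6],[70,-42,6],[-70,-42,6],[-70,42,6],[63,0,6],[40,23,6],[40,-23,6],[-12,0,6],[-63,-23,54],[-63,23,54],[-27,-23,54],[-27,23,54]])
S=[[519.5,249.5,38]]
out=[]
for n,b in(("side",(230,190,360,290)),("top",(290,180,390,280))):
    c=capture(n);i=c["color"][:,:,::-1].copy()
    p=proj(c,F); 
    print(n,"stud",proj(c,S))
    a=i[b[1]:b[3],b[0]:b[2]]; a=cv2.resize(a,None,fx=4,fy=4,interpolation=cv2.INTER_CUBIC)
    for q in p: cv2.circle(a,tuple(int(v) for v in (q-b[:2]+.5)*4),3,(0,0,255),1)
    out.append(cv2.copyMakeBorder(a[:400,:400],0,0,0,0,cv2.BORDER_CONSTANT))
cv2.imwrite("pics/chk.png",np.hstack(out))
print(tool([505.8,-81.8,100],.0752))
```

```text
side stud [[247.9048142 129.6011349]]
top stud [[208.97933966 239.76688715]]
(array([ 475.6, -334.4,  145.5]), np.float64(0.146))
```

View pics/chk.png

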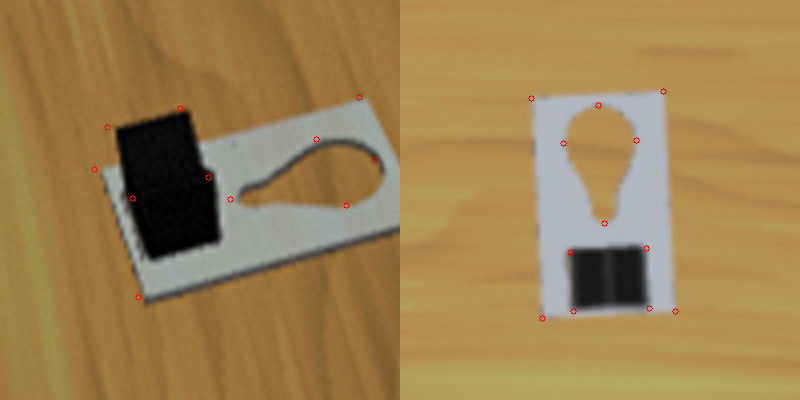

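The crops agree with the model: the top view matches to about 1 px. The side view is offset by about 2 px, and the stud shows the same offset, so it is a calibration bias. Next is the approach, starting high.

The manual's scale: shifts go in shares of 60 cm and turns go in shares of 2 rad. Converting my numbers, 240 mm is 0.4, -170 mm is -0.2833, 0.146 rad is 0.073.

Request:
shift_gripper(
  increments=[
    {"aperture":92, "tx":0.4, "ty":-0.2833, "spin":0.035},
    {"aperture":92, "tx":0.4, "ty":-0.2833, "spin":0.035},
    {"aperture":92, "tx":0.4, "ty":-0.2833, "spin":0.035},
    {"aperture":92, "tx":0.4, "ty":-0.2833, "spin":0.073},
    {"aperture":92, "tx":0.4, "ty":-0.2833, "spin":0.073},
  ],
)

```text
time: 0.92
tool_pos: [313.1, -291.8, 404.9]
tcp_rot: [3.141, -0.0, 0.075]
contact_force: [0.5, -1.3, -0.0]
grip_width: 92.0
finger_force: 0.0
```

```bash
python3 -c "
from h import *
print(tool([505.8,-81.8,100],.0752))"
```

```text
(array([ 208. , -194.9,  145.9]), np.float64(0.0))
```

Scaled: 208 mm is 0.3467, -195 mm is -0.325.

Request:
shift_gripper(
  increments=[
    {"aperture":92, "tx":0.3467, "ty":-0.325, "tz":0.1667},
    {"aperture":92, "tx":0.3467, "ty":-0.325, "tz":0.1667},
    {"aperture":92, "tx":0.3467, "ty":-0.325, "tz":0.1667},
    {"aperture":92, "tx":0.3467, "ty":-0.325, "tz":0.2333},
    {"aperture":92, "tx":0.3467, "ty":-0.325, "tz":0.2333},
  ],
)

```text
time: 1.55
tool_pos: [501.3, -87.3, 268.8]
tcp_rot: [3.141, -0.001, 0.075]
contact_force: [0.6, -0.7, -0.0]
grip_width: 92.0
finger_force: 0.0
```

Request:
shift_gripper(
  increments=[
    {"aperture":92},
    {"aperture":92},
    {"aperture":92},
  ],
)

```text
time: 1.92
tool_pos: [500.0, -89.8, 270.7]
tcp_rot: [3.141, -0.002, 0.073]
contact_force: [-0.3, -0.3, -0.2]
grip_width: 92.0
finger_force: 0.0
```

Run:
```python
from h import *
print(tool([505.8,-81.8,29],.0752))
c=capture("top");cv2.imwrite("pics/a.png",cv2.resize(c["color"][150:300,240:440,::-1],None,fx=4,fy=4))
```

```text
(array([ 6.4, -7.6, 82.7]), np.float64(-0.002))
```

Scaled: 82 mm is 0.1367, 70 mm is 0.1167.

Request:
shift_gripper(
  increments=[
    {"aperture":92, "tx":0.0108, "ty":-0.0125},
    {"aperture":92, "tx":0.0108, "ty":-0.0125, "tz":0.075},
    {"aperture":92, "tx":0.0108, "ty":-0.0125, "tz":0.1167},
    {"aperture":92, "tx":0.0108, "ty":-0.0125, "tz":0.1367},
    {"aperture":92, "tx":0.0108, "ty":-0.0125, "tz":0.1367},
  ],
)

```text
time: 2.6
tool_pos: [506.2, -80.9, 187.5]
tcp_rot: [-3.141, 0.0, 0.075]
contact_force: [0.5, -0.4, -0.0]
grip_width: 91.7
finger_force: 0.0
```

Run:
```python
from h import *
print(tool([505.8,-81.8,29],.0752))
c=capture("side");cv2.imwrite("pics/b.png",cv2.resize(c["color"][150:300,200:400,::-1],None,fx=4,fy=4))
```

```text
(array([-0.5,  0.9, -0.5]), np.float64(-0.001))
```

View pics/b.png

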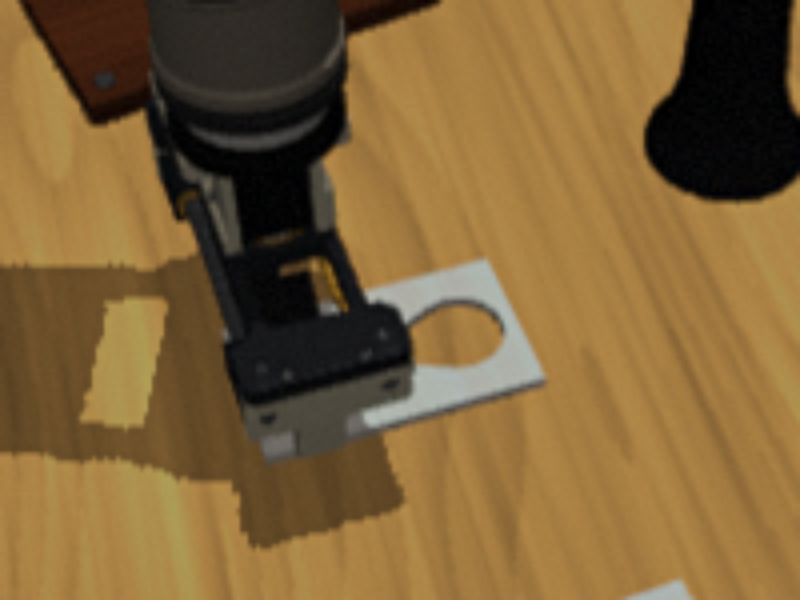

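The fingers straddle the block, at about (320,360) in the crop, just above the foot, and the keyhole's wide end is clear at (460,335). Closing now, then lifting.

Request:
shift_gripper(
  increments=[
    {"aperture":30},
    {"aperture":30},
    {"aperture":30},
    {"aperture":30},
    {"aperture":30},
  ],
)

```text
time: 3.28
tool_pos: [506.1, -80.9, 187.6]
tcp_rot: [3.141, -0.0, 0.075]
contact_force: [-0.4, -1.9, 1.1]
grip_width: 46.6
finger_force: 0.8
```

Request:
shift_gripper(
  increments=[
    {"aperture":30},
    {"aperture":30, "tz":-0.0333},
    {"aperture":30, "tz":-0.1},
    {"aperture":30, "tz":-0.1167},
    {"aperture":30, "tz":-0.1167},
  ],
)

```text
time: 3.9
tool_pos: [506.0, -80.8, 257.4]
tcp_rot: [3.141, -0.0, 0.075]
contact_force: [-0.1, 0.1, -3.9]
grip_width: 45.6
finger_force: 29.9
```

Scaled: -270 mm is -0.45, -220 mm is -0.3667.

Request:
shift_gripper(
  increments=[
    {"aperture":30, "tx":-0.0167, "ty":-0.0667},
    {"aperture":30, "tx":-0.0333, "ty":-0.1667},
    {"aperture":30, "tx":-0.05, "ty":-0.2667},
    {"aperture":30, "tx":-0.0633, "ty":-0.3667},
    {"aperture":30, "tx":-0.0767, "ty":-0.45},
  ],
)

```text
time: 4.53
tool_pos: [438.8, 186.8, 255.9]
tcp_rot: [3.141, 0.003, 0.075]
contact_force: [1.4, 0.8, -2.9]
grip_width: 45.8
finger_force: 29.9
```

Request:
shift_gripper(
  increments=[
    {"aperture":30, "ty":-0.0667},
    {"aperture":30, "ty":-0.0967},
    {"aperture":30, "ty":-0.0967},
    {"aperture":30, "ty":-0.0967},
    {"aperture":30, "ty":-0.0967},
  ],
)

```text
time: 5.15
tool_pos: [436.0, 241.7, 257.4]
tcp_rot: [3.141, 0.001, 0.073]
contact_force: [-0.0, 0.1, -1.5]
grip_width: 46.0
finger_force: 29.9
```

Run:
```python
from h import *
o=bot.get_obs();t=o["tool_pos"];yaw=o["tcp_rot"][2];print(t,yaw)
O=cradle(t,yaw,0,[[45,0,0]])[0]; z=t[2]-159-29.0+.4; print("model origin",O,z)
L=[[70,42,6],[70,-42,6],[-70,-42,6],[-70,42,6],[63,0,6],[40,23,6],[40,-23,6],[-12,0,6]]
F=cradle(O,yaw,z,L);print(F.round(1)[4])
out=[]
for n in("side","top"):
    c=capture(n);p=proj(c,np.r_[F,[[519.5,249.5,38]]]);m=p.mean(0).astype(int)-[50,60];m=np.maximum(m,0)
    a=cv2.resize(c["color"][m[1]:m[1]+130,m[0]:m[0]+100,::-1],None,fx=4,fy=4,interpolation=cv2.INTER_CUBIC)
    for q in p: cv2.circle(a,tuple(int(v) for v in (q-m+.5)*4),3,(0,0,255),1)
    out.append(a)
cv2.imwrite("pics/d.png",np.hstack(out))
```

```text
[436.02595007 241.67473492 257.35087816] 0.07309874750600831
model origin [480.90577649 244.96124986   0.        ] 69.75087816336244
[543.7 249.6  75.8]
```

View pics/d.png

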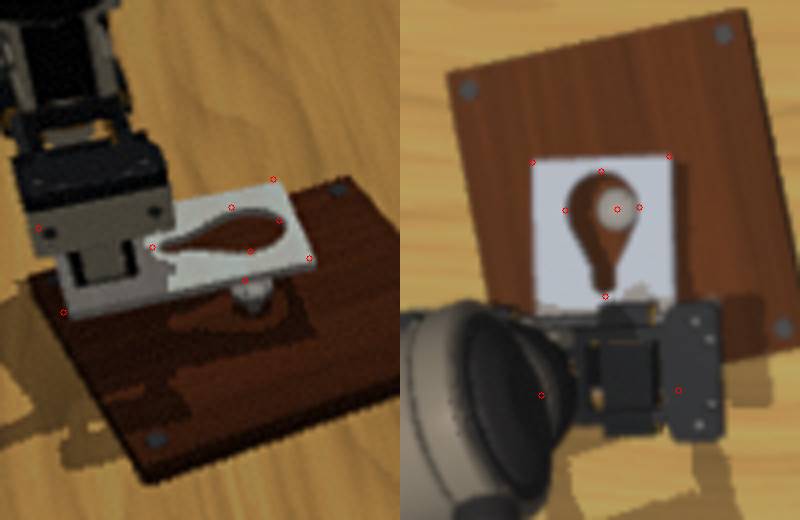

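In the top crop the hole surrounds the stud head, and both cradle and stud match the model to within 1 px. The side offset is again the same for both. Correcting by about 1–2 mm and descending.

Scaled: 46 mm is 0.0767, -1.7 mm is -0.0028.

Request:
shift_gripper(
  increments=[
    {"aperture":30, "tx":-0.0017, "ty":-0.0028},
    {"aperture":30, "tx":-0.0017, "ty":-0.0028, "tz":0.0333},
    {"aperture":30, "tx":-0.0017, "ty":-0.0028, "tz":0.0633},
    {"aperture":30, "tx":-0.0017, "ty":-0.0028, "tz":0.0767},
    {"aperture":30, "tx":-0.0017, "ty":-0.0028, "tz":0.0767},
  ],
)

```text
time: 5.88
tool_pos: [434.6, 244.4, 211.3]
tcp_rot: [3.141, 0.001, 0.075]
contact_force: [-0.9, 0.1, -3.1]
grip_width: 46.1
finger_force: 29.9
```

Request:
shift_gripper(
  increments=[
    {"aperture":30, "tz":0.0033},
    {"aperture":30, "tz":0.0067},
    {"aperture":30, "tz":0.0083},
    {"aperture":30, "tz":0.0083},
  ],
)

```text
time: 6.38
tool_pos: [434.6, 244.4, 206.6]
tcp_rot: [3.141, -0.0, 0.075]
contact_force: [0.1, 0.2, -3.2]
grip_width: 45.8
finger_force: 29.9
```

Scaled: 1.2 mm is 0.002, 0.7 mm is 0.0012.

Request:
shift_gripper(
  increments=[
    {"aperture":30, "tz":0.0012},
    {"aperture":30, "tz":0.002},
    {"aperture":30, "tz":0.002},
  ],
)

```text
time: 6.75
tool_pos: [434.6, 244.4, 205.6]
tcp_rot: [3.142, -0.0, 0.075]
contact_force: [-1.3, -0.3, 1.2]
grip_width: 45.7
finger_force: 29.9
```

Run:
```python
from h import *
o=bot.get_obs();t=o["tool_pos"];yaw=o["tcp_rot"][2];print(t,yaw,o["contact_force"])
out=[]
for n in("side","top"):
    c=capture(n);m=proj(c,[[490,247,20]])[0].astype(int)-[50,60]
    out.append(cv2.resize(c["color"][m[1]:m[1]+130,m[0]:m[0]+100,::-1],None,fx=4,fy=4,interpolation=cv2.INTER_CUBIC))
cv2.imwrite("pics/e.png",np.hstack(out))
```

```text
[434.63690572 244.42751444 205.6226771 ] 0.07485325000440635 [-1.30746093 -0.31552611  1.2300802 ]
```

View pics/e.png

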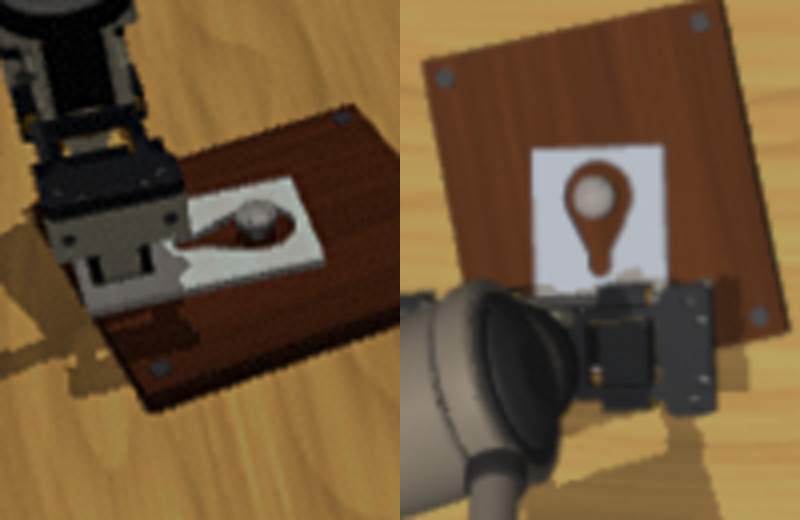

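The foot is flat on the board, with the contact force about 4 N up from free hang. The head stands inside the wide end, at (593,197) in the top crop, which is centred once its parallax is allowed for. Sliding along tool +x.

Request:
shift_gripper(
  increments=[
    {"aperture":30, "tx":0.01, "tz":-0.0005},
    {"aperture":30, "tx":0.0217, "tz":-0.0005},
    {"aperture":30, "tx":0.0333, "tz":-0.0005},
    {"aperture":30, "tx":0.045, "tz":-0.0005},
    {"aperture":30, "tx":0.045, "tz":-0.0005},
  ],
)

```text
time: 7.48
tool_pos: [462.6, 246.5, 205.7]
tcp_rot: [-3.141, -0.002, 0.075]
contact_force: [2.3, -0.4, -0.3]
grip_width: 46.1
finger_force: 29.9
```

Request:
shift_gripper(
  increments=[
    {"aperture":30, "tx":0.0083},
    {"aperture":30, "tx":0.0167},
    {"aperture":30, "tx":0.025},
    {"aperture":30, "tx":0.0283},
    {"aperture":30, "tx":0.0283},
  ],
)

```text
time: 8.1
tool_pos: [478.8, 247.7, 205.6]
tcp_rot: [3.142, -0.001, 0.075]
contact_force: [-0.4, -0.3, 1.0]
grip_width: 46.4
finger_force: 29.9
```

Scaled: 3 mm is 0.005, 2.5 mm is 0.0042.

Request:
shift_gripper(
  increments=[
    {"aperture":30, "tx":0.0017},
    {"aperture":30, "tx":0.0033},
    {"aperture":30, "tx":0.0042},
    {"aperture":30, "tx":0.005},
    {"aperture":30, "tx":0.005},
  ],
)

```text
time: 8.72
tool_pos: [481.2, 247.9, 205.6]
tcp_rot: [3.141, 0.001, 0.075]
contact_force: [-5.4, -1.3, 4.4]
grip_width: 45.6
finger_force: 29.9
```

Scaled: 2 mm is 0.0033, 1 mm is 0.0017.

Request:
shift_gripper(
  increments=[
    {"aperture":30, "tx":0.0017},
    {"aperture":30, "tx":0.0033},
    {"aperture":30, "tx":0.0033},
    {"aperture":30, "tx":0.0033},
  ],
)

```text
time: 9.22
tool_pos: [481.9, 248.0, 205.6]
tcp_rot: [3.141, 0.005, 0.075]
contact_force: [-11.5, -1.4, 8.5]
grip_width: 45.7
finger_force: 30.0
```

Contact with the closed end: force is rising at 47.4 mm of travel, against 47 expected. Releasing and rising.

Scaled: -1 mm is -0.0017.

Request:
shift_gripper(
  increments=[
    {"aperture":92, "tx":-0.0017},
    {"aperture":92, "tx":-0.0017},
    {"aperture":92, "tx":-0.0017},
    {"aperture":92, "tx":-0.0017},
    {"aperture":92, "tx":-0.0017},
  ],
)

```text
time: 9.85
tool_pos: [482.6, 248.0, 205.6]
tcp_rot: [3.142, -0.0, 0.075]
contact_force: [-0.2, 0.5, 0.2]
grip_width: 90.0
finger_force: 0.0
```

Request:
shift_gripper(
  increments=[
    {"aperture":92, "tz":-0.0333},
    {"aperture":92, "tz":-0.1},
    {"aperture":92, "tz":-0.1833},
    {"aperture":92, "tz":-0.25},
    {"aperture":92, "tz":-0.25},
  ],
)

```text
time: 10.48
tool_pos: [483.1, 248.2, 359.0]
tcp_rot: [-3.14, -0.007, 0.075]
contact_force: [-0.0, -0.0, -0.6]
grip_width: 92.0
finger_force: 0.0
```

Request:
shift_gripper(
  increments=[
    {"aperture":92, "tx":-0.0667, "ty":0.1},
    {"aperture":92, "tx":-0.1, "ty":0.2},
    {"aperture":92, "tx":-0.1, "ty":0.3},
    {"aperture":92, "tx":-0.1, "ty":0.4},
    {"aperture":92, "tx":-0.1, "ty":0.4},
  ],
)

```text
time: 11.1
tool_pos: [440.5, 0.8, 354.7]
tcp_rot: [3.141, 0.001, 0.069]
contact_force: [0.8, 0.3, -0.0]
grip_width: 91.8
finger_force: 0.0
```

Run:
```python
from h import *
out=[]
for n in("side","top"):
    c=capture(n);i=c["color"];cv2.imwrite(f"pics/{n}9.png",i[:,:,::-1])
    m=proj(c,[[510,247,20]])[0].astype(int)-[50,60]
    out.append(cv2.resize(i[m[1]:m[1]+130,m[0]:m[0]+100,::-1],None,fx=4,fy=4,interpolation=cv2.INTER_CUBIC))
    if n=="top":
        f=roi(pale(i)|(i.max(2)<35),(m[0],m[1],m[0]+100,m[1]+130));print(rect(cast(c,biggest(f),24)))
cv2.imwrite("pics/f.png",np.hstack(out))
```

```text
(array([526.3, 251.6]), array([141.6,  85.9]), 3.62)
```

View pics/f.png

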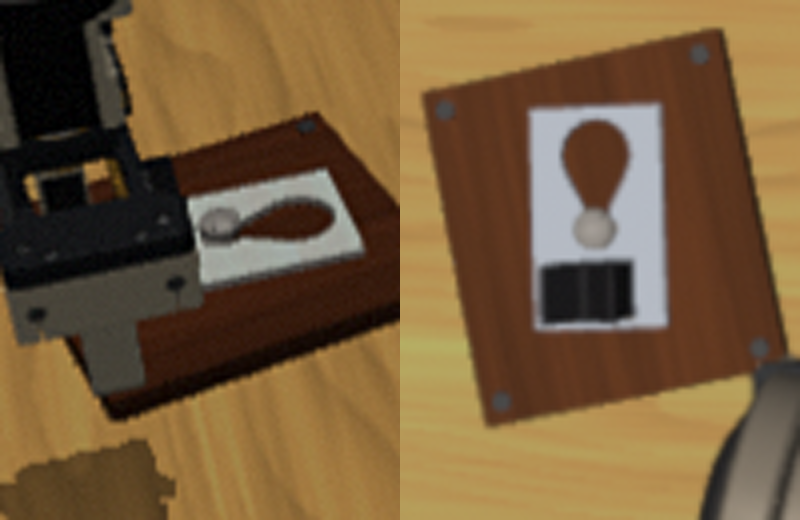

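View pics/top9.png

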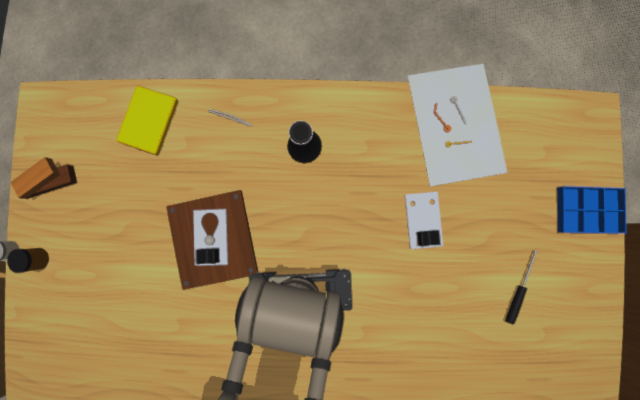

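The foot lies flat at centre (526.3, 251.6). That puts the stud at local x ≈ -6.8, against -7 when fully home. The head covers the narrow slot at (595,230) in the crop, and the plain cradle and bell have not moved. Handing in.

```bash
python3 -c "
from plant import bot, capture
print(bot.close_job())"
```

```text
the job is handed in; nothing more can be done
None
```

The keyhole cradle is flat on the board with the stud fully home in the narrow end under its head; I let go of it, left the plain cradle and bell joint in place, and handed the job in at about 11 s.

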